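Re-sort three microscope objectives on their inspection stands

TASK

The three microscope objectives stand on the wrong inspection stands. Rearrange them so that all three lens tops come to the same height - the shortest objective in the middle of the tallest stand, the middle one on the middle stand, the longest on the lowest stand - using the empty cork pad to park one on the way, and leave them standing free. Set each one down gently, only on the stands or the pad: never on the bare bench, never tipped over; and do not push the flat round covered dish about.

Things in the scene. Friction and masses are not known exactly. Their poses are not given: they have to be found in the camera images.
- obj_short: Black round microscope objective with a light metal ring, standing upright on its flat foot, lens up (0.10 to 0.2 kg). The SHORTEST and widest: 42 mm tall, barrel 34 mm in diameter from 4 to 37 mm above its underside, then a 24 mm wide nose. Origin: centre of the underside of the foot; z points up to the lens; round, so yaw means nothing. It belongs on the tallest stand; at the start it stands on the lowest.
- obj_stepped: Black round microscope objective with a light metal ring, standing upright on its flat foot, lens up (0.10 to 0.2 kg). The MIDDLE one: 57 mm tall, barrel 32 mm in diameter from 4 to 40 mm above its underside, then a narrow 20 mm nose (a clear step). Origin: centre of the underside of the foot; z points up to the lens; round, so yaw means nothing. It belongs on the middle stand; at the start it stands on the tallest.
- obj_long: Black round microscope objective with a light metal ring, standing upright on its flat foot, lens up (0.10 to 0.2 kg). The LONGEST: 72 mm tall, barrel 30 mm in diameter from 4 to 50 mm above its underside, then a cone narrowing to a 14 mm tip. Origin: centre of the underside of the foot; z points up to the lens; round, so yaw means nothing. It belongs on the lowest stand; at the start it stands on the middle one.
- stand_low: Lowest stand: ROUND aluminium disc, 64 mm in diameter, 25 mm high, flat top, fixed to the bench. Origin: centre of its underside, on the bench; z up.
- stand_mid: Middle stand: SQUARE aluminium block, 64 x 64 mm, 40 mm high, flat top, fixed to the bench. Origin: centre of its underside, on the bench; z up, x and y along its sides.
- stand_high: Tallest stand: HEXAGONAL aluminium block, 64 mm across flats, 55 mm high, flat top, fixed to the bench. Origin: centre of its underside, on the bench; z up.
- pad: The free spot: RECTANGULAR cork pad, 84 (its x) x 66 (its y) mm, 12 mm thick, flat, fixed to the bench, empty at the start. Origin: centre of its underside, on the bench; z up. The three stands and the pad swap places from start to start; their centres are at least 120 mm apart.
- dish: Flat round covered dish, clear plastic with a white paper disc filling it (it looks white), 80 mm in diameter, 13 mm high, loose on the bench among the stands: to be left where it is. Origin: centre of its underside.
Things that resemble listed ones, but are neither listed nor needed, are in the scene too. Leave any orange or purple look-alike of the obj_short alone.

How it is judged:
By the outcome, as a careful person would: the job done as asked, in the order asked, and still so for the second after the job is handed in, with the robot touching nothing.
It also fails if it takes over 104 s, if anything falls off the work surface, if the arm or the gripper's body presses on something with over 40 N, if the wrist force passes 120 N, or if a joint passes its speed limit or range.

ROBOT

A 6-joint arm with a two-finger parallel gripper is mounted at the origin on the work surface. World frame = base frame: x ahead of the robot, y to its left, z up, the work surface at z = 0. Lengths are in m, angles in rad, forces in N, time in s.
With the tool pointing down it reaches from about 0.325 to 0.775 m from the base axis. Payload 5.5 kg.
Tool frame: the origin (TCP) lies at the very end of the fingers, on their centre line; the grasp point (between the pads) lies 19 mm behind it; z points along the fingers, y is the line along which they close (so a half turn about z gives the same grasp; the last joint's range is limited). The gripper opens to 88 mm and grips with 3 to 60 N. Pads are 20 mm wide; open, the fingers measure 115 mm over their backs; the gripper's body (75 mm by 178 mm) begins 61 mm behind the grasp point.
Start: joints at [-1.352, 0.091, 1.231, -0, 1.82, -0.057], TCP at [0.163, -0.577, 0.223] pointing down, gripper open.
Joint ranges: [-2.87, 2.87], [-0.86, 2.18], [0.17, 2.46], [-1.51, 4.65], [0.06, 2.69], [-2.65, 2.65]. Speed limits (rad/s): [2.57, 2.57, 3.01, 3.14, 3.14, 3.14].

INTERFACE

Orientations are given as a unit quaternion [x, y, z, w].
In Python, from station import sense, viewer, order gives the robot as it stands.
- The arm moves only by the shell command python3 -m pendant 'ROWS'. ROWS is JSON, a list of rows, each a list of 3 entries, a list of its own where there are three numbers: the shift along the tool's x, y, z in mm, then the turn, a rotation vector about the tool's x, y, z in rad, then the opening, from 0 (shut) to 1 (fully open). A call has 1 to 10 rows; each row shifts and turns the commanded pose from where the row before left it, along the tool's axes as they then stand; what a row does not reach is not made up. A row lasts 1/10 s, in which the tool goes at most 50 mm and 8.59 degrees, less where a joint would pass 70% of its speed; a pose out of reach is approached as far as the arm can. A call with a gripper value outside its range is refused whole. The fingers move at their own pace and stop on an object; the grip force is fixed at half the most. Time passes only in rows, so rows that do not move let the fingers close. It gives the time, the measured TCP pose, the force, the opening and the grip force at its end, in the units of the state.
- sense(): the state, without advancing time (a new reading comes with each control period).
- viewer.grab_frame(name): name is "scene" or "side" or "wrist"; returns the picture (384x512x3 uint8, red, green, blue); there is no depth.
- viewer.camera_params(name): a dict with "intrinsics" (3x3 intrinsics, pixels), "camera_from_world" (4x4, takes a point from world to camera coordinates). Camera axes: x right, y up, looking along -z (the intrinsics and any distortion apply to the point x, -y, -z); pixel columns grow to the right and rows downward; lengths in m; the calibration is good to about 2 mm. A picture is of the moment at which its call begins: read the wrist's pose just before it. camera_params takes no time and is no camera call; for the wrist camera it gives the pose at the moment of the call.
- order.sign_off(): hands the job in; it is judged then, once.
Trained networks look in the newest picture that a camera, given by its name, has taken for a name from the list of things; names that differ only in an ending like _2 or _b are one class to them, and where a whole thing is asked for, a point or a joint stands for the part that bears it (a point fixed in the world has none). Each returns a list of dicts, best first, with "score" (0 to 1); they miss things now and then, are a little off and sometimes report something else, mostly with a low value. They report only what shows in the picture. A call takes as long as a camera call. They do not tell look-alikes from the thing itself.
- viewer.look_for(camera, thing): "bbox" ([left, top, width, height] in pixels, round what is visible of it).
The state is a dict: "time": time; "joints": joint angles; "joint_velocities": joint speeds; "joint_efforts": joint torques, N m; "eef_pos": TCP position; "eef_rot": TCP orientation; "force": force on the tool from outside, world axes, zero at the start; "torque": the same for the moment, N m; "grip_width": opening from 0.0 (shut) to 1.0 (fully open); "finger_force": force on a finger pad.
Only numpy, scipy, OpenCV 4.12 (cv2) and the standard library are available. Lean on these libraries where they do the work, as an engineer would, in place of code of your own. Each camera call takes 0.05 s, during which the arm holds its last target. There are 200 camera calls.

## Working session

There is one attempt and no reset: what is moved stays moved. The work goes in short steps, Python scripts to look and compute and a shell command to move; the robot and the scene stay as the last step left them, time stands still between calls to the robot, and variables do not carry over. Pictures are saved under pics/ and viewed, at most 14 in all, crops included, and the job is handed in when it is done.

```bash
mkdir -p pics
cat > h.py <<'E'
import numpy as np, cv2
from station import sense, viewer, order
from scipy.spatial.transform import Rotation as R
def grab(c,name=None):
    im=viewer.grab_frame(c)
    if name: cv2.imwrite(f'pics/{name}.png',im[:,:,::-1])
    return im
def ray(c,u,v,z,p=None):
    p=p or viewer.camera_params(c); K=np.array(p["intrinsics"]);T=np.array(p["camera_from_world"])
    d=np.linalg.inv(K)@[u,v,1]; d=np.array([d[0],-d[1],-d[2]])
    Rm=T[:3,:3]; o=-Rm.T@T[:3,3]; d=Rm.T@d
    return o+d*(z-o[2])/d[2]
def proj(c,X,p=None):
    p=p or viewer.camera_params(c); K=np.array(p["intrinsics"]);T=np.array(p["camera_from_world"])
    q=T[:3,:3]@np.array(X)+T[:3,3]; q=K@[q[0],-q[1],-q[2]]; return q[:2]/q[2]
E
python3 - <<'E'
from h import *
np.set_printoptions(precision=3,suppress=True)
s=sense(); print(s['eef_pos'],s['eef_rot'],s['time'])
print(R.from_quat(s['eef_rot']).as_matrix())
for c in ("scene","side","wrist"):
    grab(c,c+"0"); p=viewer.camera_params(c); print(c,p.keys(),np.array(p["intrinsics"])[0],(-np.array(p["camera_from_world"])[:3,:3].T@np.array(p["camera_from_world"])[:3,3]))
for t,h in (("obj_short",.02),("obj_stepped",.03),("obj_long",.035),("stand_low",.025),("stand_mid",.04),("stand_high",.055),("pad",.012),("dish",.013)):
    for c in ("scene","side"):
        for d in viewer.look_for(c,t)[:4]:
            if d['score']<.2: continue
            l,tp,w,hh=d['bbox']; print(t,c,round(d['score'],2),np.round(d['bbox']),ray(c,l+w/2,tp+hh/2,h)[:2])
a=[cv2.imread(f'pics/{c}0.png') for c in("scene","side")]
E
```

```text
[ 0.163 -0.577  0.221] [ 0.991  0.137 -0.    -0.001] 0.0
[[ 0.962  0.272 -0.   ]
 [ 0.272 -0.962  0.002]
 [ 0.    -0.002 -1.   ]]
scene dict_keys(['intrinsics', 'camera_from_world']) [467.726   0.    257.111] [1.045 0.444 0.723]
side dict_keys(['intrinsics', 'camera_from_world']) [466.576   0.    256.73 ] [-0.003  0.622  0.743]
wrist dict_keys(['intrinsics', 'camera_from_world']) [293.539   0.    256.098] [ 0.233 -0.558  0.384]
obj_short scene 0.63 [236. 164.  16.  21.] [ 0.471 -0.09 ]
obj_short scene 0.56 [216. 152.  12.  23.] [ 0.478 -0.152]
obj_short scene 0.54 [236. 213.  20.  22.] [0.578 0.015]
obj_short side 0.82 [280. 181.  15.  19.] [ 0.509 -0.081]
obj_short side 0.75 [231. 188.  17.  18.] [0.581 0.011]
obj_short side 0.53 [306. 171.  14.  19.] [ 0.483 -0.154]
obj_stepped scene 0.61 [391. 213.  18.  32.] [0.387 0.254]
obj_stepped side 0.77 [192. 258.  18.  29.] [0.479 0.238]
obj_long scene 0.88 [140. 118.  16.  30.] [ 0.534 -0.35 ]
obj_long side 0.8 [315. 111.  13.  26.] [ 0.604 -0.363]
stand_low scene 0.68 [234. 172.  30.  28.] [ 0.496 -0.051]
stand_low side 0.84 [273. 192.  28.  22.] [ 0.479 -0.039]
stand_mid scene 0.86 [127. 140.  39.  32.] [ 0.593 -0.278]
stand_mid side 0.72 [304. 130.  33.  27.] [ 0.547 -0.276]
stand_high scene 0.89 [372. 224.  42.  47.] [0.458 0.275]
stand_high side 0.57 [183. 272.  40.  46.] [0.42  0.287]
pad scene 0.85 [238. 244.  48.  49.] [0.635 0.108]
pad side 0.69 [176. 199.  43.  30.] [0.625 0.111]
dish scene 0.62 [173. 195.  40.  31.] [ 0.622 -0.096]
dish side 0.63 [276. 183.  19.  16.] [ 0.516 -0.085]
dish side 0.62 [241. 163.  33.  19.] [ 0.617 -0.097]
```

View pics/scene0.png

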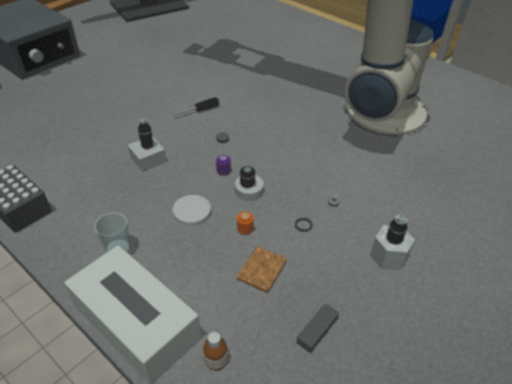

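View pics/side0.png

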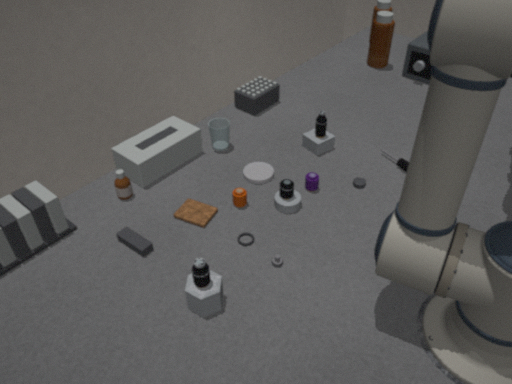

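The scene view shows stepped on the hex stand (397,230), short on the round disc (247,177), and long on the square block (145,135). The cork pad is empty at (262,268) and the dish is at (192,209). The look-alikes are orange (245,223) and purple (223,164). The side view agrees. Next I triangulate.

Run:
```python
from h import *
from scipy.optimize import least_squares
np.set_printoptions(precision=3,suppress=True)
P={c:viewer.camera_params(c) for c in("scene","side")}
B=dict(short=([236,164,20,23],[280,181,15,19]),stepped=([391,213,18,32],[192,258,18,29]),long=([140,118,16,30],[315,111,13,26]),pad=([238,244,48,49],[176,199,43,30]),dish=([173,195,40,31],[241,163,33,19]))
G=dict(short=([236,166,20,21]),)
zc=dict(short=.046,stepped=.0835,long=.076,pad=.008,dish=.007)
for k,b in B.items():
    pts={c:(x[0]+x[2]/2,x[1]+x[3]/2) for c,x in zip(P,b)}
    f=lambda q:np.concatenate([proj(c,[q[0],q[1],zc[k]],P[c])-pts[c] for c in P])
    r=least_squares(f,[.5,0]); print(k,r.x,r.fun)
    print('  cam',[ray(c,*pts[c],zc[k],P[c])[:2] for c in P])
print(np.array(viewer.camera_params("wrist")["camera_from_world"]))
```

```text
short [ 0.493 -0.062] [ 0.853  0.798  0.532 -1.537]
  cam [array([ 0.492, -0.065]), array([ 0.49 , -0.056])]
stepped [0.44  0.269] [-1.023  0.577  0.244  1.314]
  cam [array([0.437, 0.269]), array([0.442, 0.267])]
long [ 0.565 -0.302] [-0.645  0.322  0.387  1.329]
  cam [array([ 0.563, -0.302]), array([ 0.57 , -0.307])]
pad [0.63  0.106] [ 0.656 -0.713 -0.737 -1.265]
  cam [array([0.633, 0.107]), array([0.626, 0.108])]
dish [ 0.619 -0.1  ] [-0.409  0.386  0.41   0.792]
  cam [array([ 0.618, -0.101]), array([ 0.622, -0.102])]
[[ 0.272 -0.962 -0.    -0.6  ]
 [ 0.928  0.262 -0.265  0.032]
 [ 0.255  0.072  0.964 -0.39 ]
 [ 0.     0.     0.     1.   ]]
```

View pics/wrist0.png

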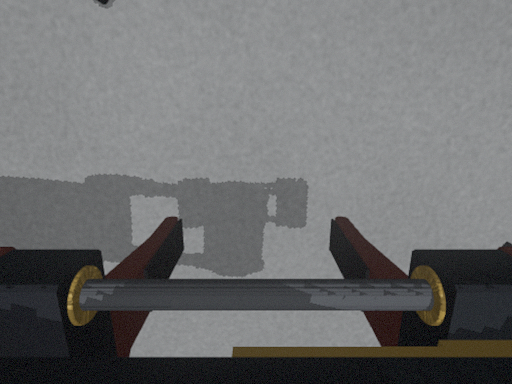

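The wrist view shows only bare bench, with the fingertips near rows 220-240 at columns 180 and 335. The plan is long→pad, stepped→mid, short→high, long→low. I start by squaring the yaw and hovering over long.

```bash
python3 -m pendant '[[[20,0,0],[0,0,0.138],1],[[20,0,0],[0,0,0.138],1],[[36,-27,0],[0,0,0],1],[[36,-27,0],[0,0,0],1],[[36,-27,0],[0,0,0],1],[[36,-27,0],[0,0,0],1],[[36,-27,0],[0,0,0],1],[[36,-27,0],[0,0,0],1],[[36,-27,0],[0,0,0],1],[[36,-27,0],[0,0,0],1]]'
python3 -m pendant '[[[35,-24,0],[0,0,0],0.8],[[35,-24,0],[0,0,0],0.8],[[0,0,0],[0,0,0],0.8],[[0,0,0],[0,0,0],0.8]]'
cat >> h.py <<'E'
def look(thing,name,zc,ztop=None):
    """wrist look: bbox centre -> world xy at height zc, and dx,dy in mm tool axes"""
    s=sense(); p=viewer.camera_params("wrist"); grab("wrist",name)
    M=R.from_quat(s['eef_rot']).as_matrix()
    print('tcp',np.round(s['eef_pos'],4),'xaxis',np.round(M[:,0],3),'z',np.round(M[:,2],3),'t',s['time'])
    for t,z in zip(thing,zc):
        for d in viewer.look_for("wrist",t)[:3]:
            if d['score']<.2: continue
            l,tp,w,h=d['bbox']; X=ray("wrist",l+w/2,tp+h/2,z,p)
            e=M.T@(X-s['eef_pos'])*1000
            print(t,round(d['score'],2),np.round(d['bbox'],1),'xy',np.round(X[:2],4),'tool mm',np.round(e[:2],1))
E
python3 -c "
from h import *
look(['obj_long','stand_mid'],'w1',[.076,.04])"
```

```text
time: 1.95
eef_pos: [0.4918, -0.3519, 0.2228]
eef_rot: [1.0, -0.0, 0.0, 0.0]
force: [0.7, -0.4, -0.1]
grip_width: 1.001
finger_force: 0.0
time: 2.35
eef_pos: [0.5608, -0.3047, 0.2221]
eef_rot: [1.0, 0.001, -0.001, -0.0]
force: [-0.5, -0.2, 0.8]
grip_width: 0.802
finger_force: 0.0
tcp [ 0.5608 -0.3047  0.2221] xaxis [ 1.     0.002 -0.001] z [-0.001  0.    -1.   ] t 2.35
obj_long 0.81 [242.6 153.6  31.1  32.6] xy [ 0.5697 -0.3067] tool mm [9. 2.]
stand_mid 0.6 [231.1 125.5  58.5  66.7] xy [ 0.5756 -0.3095] tool mm [14.9  4.8]
```

View pics/w1.png

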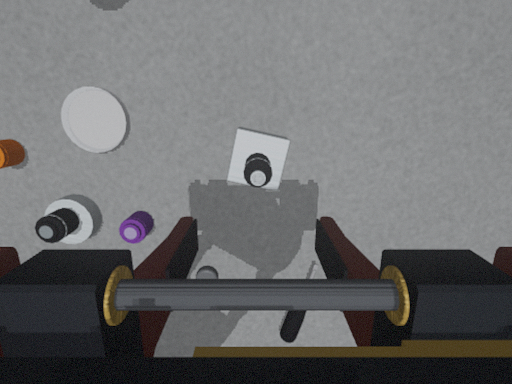

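The wrist view shows long's lens at (258,178) on the square block, whose corners are (238,129), (289,138), (279,190) and (228,182). Now I fit the stand outline and the lens ring.

```bash
cat >> h.py <<'E'
def blob(im,roi,thr,z,p,lo=False):
    """bright blob hull in roi (l,t,r,b): minAreaRect + enclosing circle mapped to height z"""
    l,t,r,b=roi; hsv=cv2.cvtColor(im,cv2.COLOR_RGB2HSV)[t:b,l:r]
    m=((hsv[:,:,2]<thr) if lo else (hsv[:,:,2]>thr)).astype(np.uint8)
    n,lab,st,_=cv2.connectedComponentsWithStats(m)
    k=1+np.argmax(st[1:,4]); ys,xs=np.nonzero(lab==k)
    W=np.array([ray("wrist",x+l,y+t,z,p)[:2] for x,y in zip(xs,ys)]).astype(np.float32)*1000
    (c,sz,a)=cv2.minAreaRect(W); cc,cr=cv2.minEnclosingCircle(W)
    h=cv2.convexHull(W); mo=cv2.moments(h)
    print('n',st[k,4],'rect',np.round(c,1),np.round(sz,1),round(a,1),'circ',np.round(cc,1),round(cr,1),'hullc',np.round([mo['m10']/mo['m00'],mo['m01']/mo['m00']],1))
E
python3 - <<'E'
from h import *
p=viewer.camera_params("wrist"); im=cv2.imread('pics/w1.png')[:,:,::-1].copy()
for th in(170,185,200): blob(im,(215,110,300,200),th,.04,p)
print(ray("wrist",258,178,.112,p), proj("wrist",[.5608,-.3047,.112],p))
g=im.max(2); print(g[146:192:2,244:274:2])
E
```

```text
n 1899 rect [ 572.6 -308. ] [62.2 62.3] 77.4 circ [ 572.6 -307.8] 43.2 hullc [ 573.2 -307.7]
n 1780 rect [ 572.8 -307.8] [61.4 61.3] 77.4 circ [ 573.2 -307.5] 42.2 hullc [ 573.5 -307.6]Traceback (most recent call last):
  File "<stdin>", line 3, in <module>
  File "h.py", line 36, in blob
    print('n',st[k,4],'rect',np.round(c,1),np.round(sz,1),round(a,1),'circ',np.round(cc,1),round(cr,1),'hullc',np.round([mo['m10']/mo['m00'],mo['m01']/mo['m00']],1))
                                                                                                                         ~~~~~~~~~^~~~~~~~~~
ZeroDivisionError: float division by zero
```

Run:
```python
from h import *
p=viewer.camera_params("wrist"); im=cv2.imread('pics/w1.png')[:,:,::-1].copy()
print(ray("wrist",258,178,.112,p))
g=im.max(2); print(g[146:192:2,242:276:2])
```

```text
[ 0.56795818 -0.3079708   0.112     ]
[[197 196 197 196 196 198 196 196 197 197 197 199 197 199 196 196 198]
 [198 198 197 199 197 196 195 197 195 199 197 196 197 197 195 195 200]
 [197 197 197 197 198 198 196 200 198 197 196 197 198 197 195 198 197]
 [197 196 198 198 197 200 191 176 182 187 195 199 196 197 197 195 196]
 [198 196 198 197 178 108  46  51  56  47  66 184 201 197 197 197 196]
 [196 195 200 173  46  52  56  51  47  54  54  41 125 200 197 198 198]
 [198 197 176  46  52  90 101  90 110  96  83  48  50 159 196 196 195]
 [199 199  93  65  93  91  53  52  48  49  53 116  99  75 195 196 196]
 [196 195  72 107  49  58  59  55  59  59  53  51  56  86 162 197 194]
 [197 180  77  50  51  53  58  57  60  57  60  56  55  81 149 198 197]
 [199 177  50  56  59  59  60  58  56  54  50  53  58  51 140 198 194]
 [198 146  51  48  51  54  54  50  50  55  61  49  55  53  46 192 195]
 [196  75  51  53  54  45  65 110 123  85  57  57  53  53  47 178 198]
 [195  44  49  52  60 105 179 198 193 191 156  51  55  52  50 166 196]
 [201  63  53  54  74 186 182 186 181 176 185 155  51  56  47 160 194]
 [202  95  54  54 131 179 176 181 182 176 177 180  45  54  46 179 192]
 [192 142  49  52 149 180 172 185 184 187 178 184  47  49  94 198 192]
 [196 195  70  48 131 185 171 182 182 180 174 177  40  44 157 194 189]
 [192 196 178  39  54 191 176 180 179 178 181 128  43 132 201 195 196]
 [130 146 165 146  73  73 175 187 187 183 132  38 128 193 191 191 195]
 [107 110 110 108 101  83  61  58  70  67 129 175 191 190 188 187 185]
 [111 111 112 107 111 115 113 112 115 108 116 131 154 162 161 167 165]
 [111 113 113 108 110 108 111 111 107 110 108 106 136 126 122 126 133]]
```

```bash
python3 -m pendant '[[[7,3,30],[0,0,0],0.8],[[0,0,35],[0,0,0],0.8],[[0,0,35],[0,0,0],0.8],[[0,0,35],[0,0,0],0.8],[[0,0,25],[0,0,0],0.8],[[0,0,12],[0,0,0],0.7],[[0,0,0],[0,0,0],0.6],[[0,0,0],[0,0,0],0.55]]'
python3 -m pendant '[[[0,0,0],[0,0,0],0.45],[[0,0,0],[0,0,0],0.4],[[0,0,0],[0,0,0],0.35],[[0,0,0],[0,0,0],0.2],[[0,0,0],[0,0,0],0.0],[[0,0,0],[0,0,0],0.0],[[0,0,0],[0,0,0],0.0]]'
```

```text
time: 3.3
eef_pos: [0.5677, -0.3091, 0.0523]
eef_rot: [1.0, -0.001, 0.001, 0.001]
force: [0.1, 0.3, 0.7]
grip_width: 0.57
finger_force: 0.0
time: 4.0
eef_pos: [0.5681, -0.308, 0.0518]
eef_rot: [1.0, 0.0, 0.001, 0.0]
force: [-0.5, 2.4, 6.3]
grip_width: 0.332
finger_force: 30.0
```

```bash
python3 -m pendant '[[[0,0,-8],[0,0,0],0],[[0,0,-32],[0,0,0],0],[[0,0,-40],[0,0,0],0],[[3,-20,-20],[0,0,0],0],[[6,-35,0],[0,0,0],0],[[7,-40,0],[0,0,0],0],[[7,-40,0],[0,0,0],0],[[7,-40,0],[0,0,0],0],[[7,-40,0],[0,0,0],0],[[6,-40,0],[0,0,0],0]]'
python3 -m pendant '[[[6,-40,0],[0,0,0],0],[[6,-40,0],[0,0,0],0],[[5,-40,0],[0,0,0],0],[[2,-25,0],[0,0,0],0],[[0,-10,0],[0,0,0],0],[[0,0,0],[0,0,0],0],[[0,0,0],[0,0,0],0]]'
python3 -c "
from h import *
look(['pad','obj_long'],'w2',[.012,.15])"
```

```text
time: 5.0
eef_pos: [0.6104, -0.0519, 0.1501]
eef_rot: [1.0, -0.0, -0.001, 0.0]
force: [1.1, 0.3, -2.7]
grip_width: 0.33
finger_force: 30.0
time: 5.7
eef_pos: [0.6295, 0.1005, 0.1504]
eef_rot: [1.0, -0.001, -0.0, 0.001]
force: [-0.1, -0.5, -2.1]
grip_width: 0.331
finger_force: 30.0
tcp [0.6295 0.1005 0.1504] xaxis [ 1.    -0.001 -0.001] z [-0.001 -0.001 -1.   ] t 5.7
pad 0.82 [207.6 132.   81.6  87.9] xy [0.6336 0.1086] tool mm [ 4.2 -8.3]
obj_long 0.82 [226.3 202.9  60.7  76.7] xy [0.6247 0.1003] tool mm [-4.9  0.2]
obj_long 0.58 [404.4 150.6  82.7  75.5] xy [ 0.6575 -0.0081] tool mm [ 28.1 108.6]
```

View pics/w2.png

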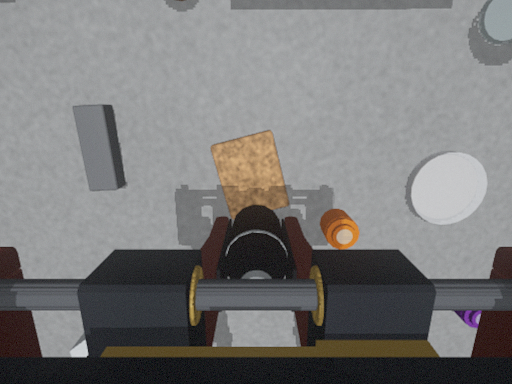

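The cork pad is clear, with corners at (211,147), (270,131), (288,205) and (230,218). The orange look-alike at (340,230) is well off to the side. Lowering.

```bash
python3 -m pendant '[[[3,-7,20],[0,0,0],0],[[0,0,35],[0,0,0],0],[[0,0,35],[0,0,0],0],[[0,0,20],[0,0,0],0],[[0,0,8],[0,0,0],0],[[0,0,4],[0,0,0],0],[[0,0,2],[0,0,0],0],[[0,0,0],[0,0,0],0]]'; python3 -m pendant '[[[0,0,1],[0,0,0],0],[[0,0,0.5],[0,0,0],0],[[0,0,0],[0,0,0],0]]'
```

```text
time: 6.65
eef_pos: [0.6334, 0.1086, 0.0282]
eef_rot: [1.0, -0.0, 0.001, -0.0]
force: [0.0, 0.8, -2.0]
grip_width: 0.334
finger_force: 30.0
time: 6.95
eef_pos: [0.6328, 0.1088, 0.0256]
eef_rot: [1.0, -0.0, 0.0, -0.0]
force: [0.4, 0.2, -1.5]
grip_width: 0.336
finger_force: 30.0
```

```bash
python3 -m pendant '[[[0,0,0.7],[0,0,0],0],[[0,0,0.7],[0,0,0],0],[[0,0,0],[0,0,0],0]]';  python3 -m pendant '[[[0,0,0.7],[0,0,0],0],[[0,0,0],[0,0,0],0]]'
```

```text
time: 7.25
eef_pos: [0.6326, 0.1088, 0.0238]
eef_rot: [1.0, -0.0, 0.0, -0.0]
force: [-0.6, -0.1, -1.1]
grip_width: 0.339
finger_force: 30.0
time: 7.45
eef_pos: [0.6327, 0.1088, 0.0238]
eef_rot: [1.0, -0.0, 0.0, -0.0]
force: [-2.1, 0.2, 2.8]
grip_width: 0.334
finger_force: 30.0
```

```bash
python3 -m pendant '[[[0,0,0],[0,0,0],0.36],[[0,0,0],[0,0,0],0.45],[[0,0,0],[0,0,0],0.6],[[0,0,0],[0,0,0],0.7],[[0,0,0],[0,0,0],0.8],[[0,0,0],[0,0,0],0.8],[[0,0,-15],[0,0,0],0.8],[[0,0,-35],[0,0,0],0.8],[[0,0,-45],[0,0,0],0.8],[[0,0,-45],[0,0,0],0.8]]'
python3 -m pendant '[[[-10,-10,-45],[0,0,0],0.8],[[-30,-25,-10],[0,0,0],0.8],[[-35,-28,0],[0,0,0],0.8],[[-35,-28,0],[0,0,0],0.8],[[-35,-28,0],[0,0,0],0.8],[[-30,-25,0],[0,0,0],0.8],[[-18,-14,0],[0,0,0],0.8],[[0,0,0],[0,0,0],0.8],[[0,0,0],[0,0,0],0.8]]'
python3 -c "
from h import *
look(['obj_stepped','stand_high'],'w3',[.09,.055])"
```

```text
time: 8.45
eef_pos: [0.6322, 0.1087, 0.1655]
eef_rot: [1.0, -0.0, 0.0, -0.0]
force: [0.7, 0.2, 1.0]
grip_width: 0.801
finger_force: 0.0
time: 9.35
eef_pos: [0.4398, 0.2668, 0.2192]
eef_rot: [1.0, 0.0, 0.001, -0.0]
force: [0.4, -0.2, -0.1]
grip_width: 0.8
finger_force: 0.0
tcp [0.4398 0.2668 0.2192] xaxis [1.    0.001 0.002] z [ 0.002  0.    -1.   ] t 9.35
obj_stepped 0.56 [240.3 161.5  30.6  35.9] xy [0.4426 0.2675] tool mm [ 2.6 -0.7]
stand_high 0.88 [231.5 142.1  52.9  65.4] xy [0.4398 0.265 ] tool mm [-0.4  1.9]
```

View pics/w3.png

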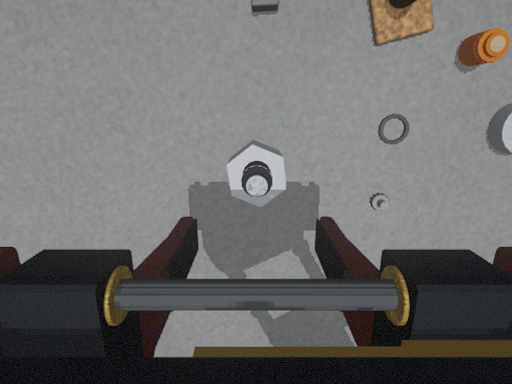

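Run:
```python
from h import *
p=viewer.camera_params("wrist"); im=cv2.imread('pics/w3.png')
print(ray("wrist",257,186,.112,p))
c=im[130:220,215:305]; cv2.imwrite('pics/w3c.png',cv2.resize(c,None,fx=6,fy=6,interpolation=cv2.INTER_CUBIC))
```

```text
[0.44223765 0.26530795 0.112     ]
```

View pics/w3c.png

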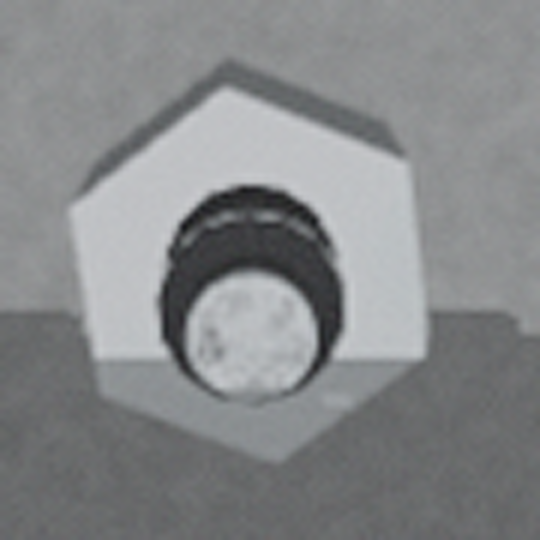

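The crop gives the hex top vertices and the lens circle at pixel (257.5,185.8). The hex centre works out at pixel (256.9,176.3). Grasping stepped.

```bash
python3 -c "
from h import *
p=viewer.camera_params('wrist');print(ray('wrist',256.9,176.3,.055,p),ray('wrist',257.5,185.8,.112,p))"
python3 -m pendant '[[[2,1.5,30],[0,0,0],0.8],[[0,0,35],[0,0,0],0.8],[[0,0,35],[0,0,0],0.8],[[0,0,30],[0,0,0],0.8],[[0,0,18],[0,0,0],0.8],[[0,0,9],[0,0,0],0.7],[[0,0,0],[0,0,0],0.6],[[0,0,0],[0,0,0],0.55]]'
python3 -m pendant '[[[0,0,0],[0,0,0],0.45],[[0,0,0],[0,0,0],0.4],[[0,0,0],[0,0,0],0.35],[[0,0,0],[0,0,0],0.2],[[0,0,0],[0,0,0],0.0],[[0,0,0],[0,0,0],0.0],[[0,0,0],[0,0,0],0.0]]'
```

```text
[0.43864303 0.2652512  0.055     ] [0.4424318  0.26483548 0.112     ]
time: 10.3
eef_pos: [0.4424, 0.2652, 0.0621]
eef_rot: [1.0, -0.0, 0.001, -0.0]
force: [-0.7, 0.5, 0.1]
grip_width: 0.573
finger_force: 0.0
time: 11.0
eef_pos: [0.442, 0.2657, 0.062]
eef_rot: [1.0, 0.0, 0.001, -0.001]
force: [-0.6, 1.5, 4.8]
grip_width: 0.35
finger_force: 30.0
```

```bash
python3 -m pendant '[[[0,0,-8],[0,0,0],0],[[0,0,-32],[0,0,0],0],[[0,0,-40],[0,0,0],0],[[5,20,-20],[0,0,0],0],[[8,35,0],[0,0,0],0],[[9,40,0],[0,0,0],0],[[9,40,0],[0,0,0],0],[[9,40,0],[0,0,0],0],[[9,40,0],[0,0,0],0],[[9,40,0],[0,0,0],0]]'
python3 -m pendant '[[[9,40,0],[0,0,0],0],[[9,40,0],[0,0,0],0],[[9,40,0],[0,0,0],0],[[9,40,0],[0,0,0],0],[[9,40,0],[0,0,0],0],[[9,40,0],[0,0,0],0],[[9,40,0],[0,0,0],0],[[9,38,0],[0,0,0],0],[[0,0,0],[0,0,0],0],[[0,0,0],[0,0,0],0]]'
```

```text
time: 12.0
eef_pos: [0.4991, 0.0085, 0.1606]
eef_rot: [1.0, -0.0, -0.001, 0.0]
force: [1.3, 0.4, -1.6]
grip_width: 0.348
finger_force: 30.0
time: 13.0
eef_pos: [0.5708, -0.3082, 0.1595]
eef_rot: [1.0, -0.001, -0.001, -0.001]
force: [-0.4, -0.5, -1.6]
grip_width: 0.35
finger_force: 30.0
```

```bash
python3 -m pendant '[[[2,0,20],[0,0,0],0],[[0,0,35],[0,0,0],0],[[0,0,30],[0,0,0],0],[[0,0,15],[0,0,0],0],[[0,0,6],[0,0,0],0],[[0,0,3],[0,0,0],0],[[0,0,1],[0,0,0],0],[[0,0,0],[0,0,0],0]]'; python3 -m pendant '[[[0,0,0.7],[0,0,0],0],[[0,0,0],[0,0,0],0]]'
```

```text
time: 13.8
eef_pos: [0.5742, -0.3081, 0.0528]
eef_rot: [1.0, -0.0, 0.001, 0.001]
force: [-0.6, 0.0, -1.9]
grip_width: 0.353
finger_force: 30.0
time: 14.0
eef_pos: [0.5738, -0.308, 0.0512]
eef_rot: [1.0, -0.0, 0.001, 0.0]
force: [0.3, -0.1, -1.5]
grip_width: 0.348
finger_force: 30.0
```

```bash
python3 -m pendant '[[[-1,0,1.5],[0,0,0],0],[[0,0,0.7],[0,0,0],0],[[0,0,0],[0,0,0],0]]'; python3 -m pendant '[[[0,0,0.7],[0,0,0],0],[[0,0,0],[0,0,0],0]]';python3 -m pendant '[[[0,0,0.5],[0,0,0],0],[[0,0,0],[0,0,0],0]]'
```

```text
time: 14.3
eef_pos: [0.5723, -0.3077, 0.0479]
eef_rot: [1.0, -0.0, -0.0, -0.0]
force: [-0.1, -0.2, -0.1]
grip_width: 0.35
finger_force: 30.0
time: 14.5
eef_pos: [0.5724, -0.3077, 0.0473]
eef_rot: [1.0, -0.0, -0.0, -0.0]
force: [-0.3, 0.3, -1.2]
grip_width: 0.354
finger_force: 30.0
time: 14.7
eef_pos: [0.5725, -0.3077, 0.047]
eef_rot: [1.0, -0.0, 0.0, 0.0]
force: [-1.0, 0.0, -1.2]
grip_width: 0.354
finger_force: 30.0
```

```bash
python3 -m pendant '[[[0,0,0.5],[0,0,0],0],[[0,0,0],[0,0,0],0]]';python3 -m pendant '[[[0,0,0.5],[0,0,0],0],[[0,0,0],[0,0,0],0]]'
```

```text
time: 14.9
eef_pos: [0.5726, -0.3078, 0.047]
eef_rot: [1.0, -0.0, 0.0, 0.0]
force: [-1.2, 0.9, 2.2]
grip_width: 0.352
finger_force: 30.0
time: 15.1
eef_pos: [0.5726, -0.3077, 0.047]
eef_rot: [1.0, -0.0, 0.0, 0.0]
force: [-3.2, 2.3, 4.8]
grip_width: 0.351
finger_force: 30.0
```

```bash
python3 -m pendant '[[[0,0,0],[0,0,0],0.37],[[0,0,0],[0,0,0],0.45],[[0,0,0],[0,0,0],0.6],[[0,0,0],[0,0,0],0.7],[[0,0,0],[0,0,0],0.8],[[0,0,0],[0,0,0],0.8],[[0,0,-15],[0,0,0],0.8],[[0,0,-35],[0,0,0],0.8],[[0,0,-45],[0,0,0],0.8],[[0,0,-45],[0,0,0],0.8]]'
python3 -m pendant '[[[-10,-26,-36],[0,0,0],0.8],[[-12,-38,0],[0,0,0],0.8],[[-12,-38,0],[0,0,0],0.8],[[-12,-38,0],[0,0,0],0.8],[[-12,-38,0],[0,0,0],0.8],[[-12,-38,0],[0,0,0],0.8],[[-10,-30,0],[0,0,0],0.8],[[0,0,0],[0,0,0],0.8],[[0,0,0],[0,0,0],0.8]]'
python3 - <<'E'
from h import *
look(['obj_short','stand_low'],'w4',[.05,.025])
im=cv2.imread('pics/w4.png')
cv2.imwrite('pics/w4b.png',np.vstack([cv2.resize(im[120:260,130:400],None,fx=2.9,fy=2.9,interpolation=cv2.INTER_CUBIC)]))
E
```

```text
time: 16.1
eef_pos: [0.5722, -0.3075, 0.1884]
eef_rot: [1.0, -0.0, 0.0, -0.0]
force: [1.2, -0.7, 0.0]
grip_width: 0.805
finger_force: 0.0
time: 17.0
eef_pos: [0.4927, -0.0616, 0.2234]
eef_rot: [1.0, 0.001, 0.001, 0.0]
force: [-1.0, 0.3, 0.0]
grip_width: 0.8
finger_force: 0.0
tcp [ 0.4927 -0.0616  0.2234] xaxis [1.    0.001 0.002] z [ 0.002 -0.001 -1.   ] t 17.0
obj_short 0.97 [309.7 162.6  29.2  32.1] xy [ 0.4861 -0.1416] tool mm [-7.1 79.8]
obj_short 0.94 [239.8 157.6  32.5  29.2] xy [ 0.4938 -0.0615] tool mm [ 0.7 -0.2]
obj_short 0.83 [175.6  83.9  33.9  25.9] xy [0.5777 0.0078] tool mm [ 84.6 -69.4]
stand_low 0.8 [228.  144.   51.6  52.3] xy [ 0.4911 -0.0587] tool mm [-2. -3.]
```

View pics/w4b.png

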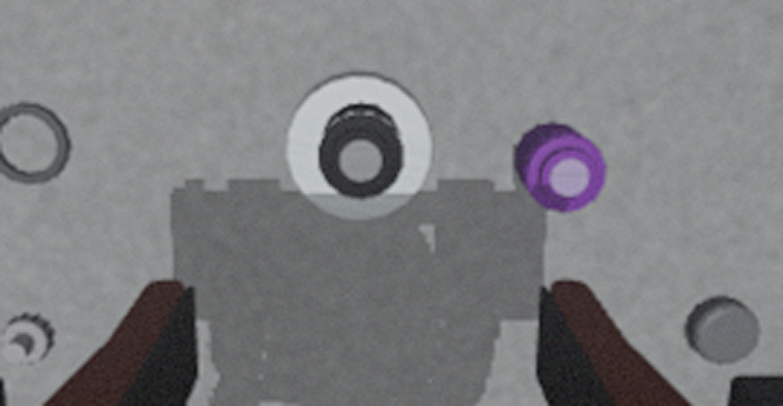

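The crop shows short centred on the round disc, with the lens at (361,160) and the disc centre at (360,147) in crop pixels. The purple look-alike is off to the right at (560,168).

```bash
python3 -c "
from h import *
p=viewer.camera_params('wrist');print(ray('wrist',254,170.7,.025,p),ray('wrist',254.5,175.2,.067,p))"
```

```text
[ 0.49039017 -0.06002332  0.025     ] [ 0.4940495  -0.06087008  0.067     ]
```

```bash
python3 -m pendant '[[[1,-0.5,30],[0,0,0],0.7],[[0,0,35],[0,0,0],0.7],[[0,0,40],[0,0,0],0.7],[[0,0,40],[0,0,0],0.7],[[0,0,25],[0,0,0],0.7],[[0,0,14],[0,0,0],0.7],[[0,0,8],[0,0,0],0.6],[[0,0,0],[0,0,0],0.55]]'
python3 -m pendant '[[[0,0,0],[0,0,0],0.47],[[0,0,0],[0,0,0],0.42],[[0,0,0],[0,0,0],0.37],[[0,0,0],[0,0,0],0.2],[[0,0,0],[0,0,0],0.0],[[0,0,0],[0,0,0],0.0],[[0,0,0],[0,0,0],0.0]]'
```

```text
time: 17.95
eef_pos: [0.4936, -0.0617, 0.0297]
eef_rot: [1.0, -0.0, -0.0, -0.0]
force: [-0.3, 0.3, 1.1]
grip_width: 0.572
finger_force: 0.0
time: 18.65
eef_pos: [0.4944, -0.0611, 0.0313]
eef_rot: [1.0, -0.0, 0.001, 0.0]
force: [-0.1, 1.4, 5.7]
grip_width: 0.371
finger_force: 30.0
```

```bash
python3 -m pendant '[[[0,0,-8],[0,0,0],0],[[0,0,-32],[0,0,0],0],[[0,0,-40],[0,0,0],0],[[0,0,-40],[0,0,0],0],[[-4,-20,-10],[0,0,0],0],[[-7,-40,0],[0,0,0],0],[[-7,-40,0],[0,0,0],0],[[-7,-40,0],[0,0,0],0],[[-7,-40,0],[0,0,0],0],[[-7,-40,0],[0,0,0],0]]'
python3 -m pendant '[[[-7,-40,0],[0,0,0],0],[[-7,-40,0],[0,0,0],0],[[-3,-26,0],[0,0,0],0],[[0,0,0],[0,0,0],0],[[0,0,0],[0,0,0],0]]'
```

```text
time: 19.65
eef_pos: [0.4538, 0.1601, 0.1599]
eef_rot: [1.0, -0.0, -0.0, 0.0]
force: [-0.1, 0.3, -0.5]
grip_width: 0.375
finger_force: 30.0
time: 20.15
eef_pos: [0.4373, 0.2647, 0.1596]
eef_rot: [1.0, 0.001, -0.0, 0.001]
force: [-0.2, -0.4, -1.7]
grip_width: 0.376
finger_force: 30.0
```

```bash
python3 -m pendant '[[[1,-0.5,20],[0,0,0],0],[[0,0,32],[0,0,0],0],[[0,0,25],[0,0,0],0],[[0,0,11],[0,0,0],0],[[0,0,4],[0,0,0],0],[[0,0,2],[0,0,0],0],[[0,0,1],[0,0,0],0],[[0,0,0],[0,0,0],0]]'; python3 -m pendant '[[[0,0,0.7],[0,0,0],0],[[0,0,0],[0,0,0],0]]'
```

```text
time: 20.95
eef_pos: [0.4393, 0.2655, 0.0662]
eef_rot: [1.0, -0.0, 0.001, -0.0]
force: [-0.3, 0.9, -0.6]
grip_width: 0.374
finger_force: 30.0
time: 21.15
eef_pos: [0.4388, 0.2655, 0.0648]
eef_rot: [1.0, -0.0, 0.0, -0.0]
force: [1.1, -0.4, -1.6]
grip_width: 0.372
finger_force: 30.0
```

```bash
python3 -m pendant '[[[0,0,1.2],[0,0,0],0],[[0,0,0.7],[0,0,0],0],[[0,0,0],[0,0,0],0]]'; python3 -m pendant '[[[0,0,0.7],[0,0,0],0],[[0,0,0],[0,0,0],0]]';python3 -m pendant '[[[0,0,0.6],[0,0,0],0],[[0,0,0],[0,0,0],0]]'
```

```text
time: 21.45
eef_pos: [0.4385, 0.2653, 0.0621]
eef_rot: [1.0, -0.0, -0.0, 0.0]
force: [-0.4, 0.1, -1.8]
grip_width: 0.37
finger_force: 30.0
time: 21.65
eef_pos: [0.4385, 0.2653, 0.0615]
eef_rot: [1.0, -0.0, -0.0, 0.0]
force: [0.6, -0.5, -0.6]
grip_width: 0.371
finger_force: 30.0
time: 21.85
eef_pos: [0.4386, 0.2653, 0.0613]
eef_rot: [1.0, -0.0, 0.0, -0.0]
force: [-1.2, -0.7, 0.7]
grip_width: 0.369
finger_force: 30.0
```

```bash
python3 -m pendant '[[[0,0,0.5],[0,0,0],0],[[0,0,0],[0,0,0],0]]'
python3 -m pendant '[[[0,0,0],[0,0,0],0.39],[[0,0,0],[0,0,0],0.47],[[0,0,0],[0,0,0],0.6],[[0,0,0],[0,0,0],0.7],[[0,0,0],[0,0,0],0.8],[[0,0,0],[0,0,0],0.8],[[0,0,-15],[0,0,0],0.8],[[0,0,-35],[0,0,0],0.8],[[0,0,-45],[0,0,0],0.8],[[0,0,-45],[0,0,0],0.8]]'
python3 -m pendant '[[[0,0,-18],[0,0,0],0.8],[[0,0,0],[0,0,0],0.8],[[0,0,0],[0,0,0],0.8]]'
python3 - <<'E'
from h import *
look(['obj_short','stand_high'],'w5',[.08,.055])
im=cv2.imread('pics/w5.png')
cv2.imwrite('pics/w5c.png',cv2.resize(im[130:220,215:305],None,fx=6,fy=6,interpolation=cv2.INTER_CUBIC))
E
```

```text
time: 22.05
eef_pos: [0.4387, 0.2654, 0.0613]
eef_rot: [1.0, -0.0, 0.0, -0.0]
force: [-3.6, -0.4, 5.4]
grip_width: 0.375
finger_force: 30.0
time: 23.05
eef_pos: [0.4383, 0.2651, 0.203]
eef_rot: [1.0, -0.0, 0.0, -0.0]
force: [0.6, 0.9, 0.1]
grip_width: 0.801
finger_force: 0.0
time: 23.35
eef_pos: [0.4386, 0.2653, 0.2186]
eef_rot: [1.0, -0.0, 0.0, -0.0]
force: [0.2, 0.4, -0.7]
grip_width: 0.798
finger_force: 0.0
tcp [0.4386 0.2653 0.2186] xaxis [ 1. -0.  0.] z [ 0.  0. -1.] t 23.35
obj_short 0.85 [239.2 165.3  34.8  35.2] xy [0.4353 0.265 ] tool mm [-3.4  0.4]
obj_short 0.59 [454.2  25.6  54.5  37.7] xy [0.5686 0.0547] tool mm [129.9 210.7]
stand_high 0.72 [228.5 141.7  57.8  67.8] xy [0.4375 0.264 ] tool mm [-1.1  1.3]
```

View pics/w5c.png

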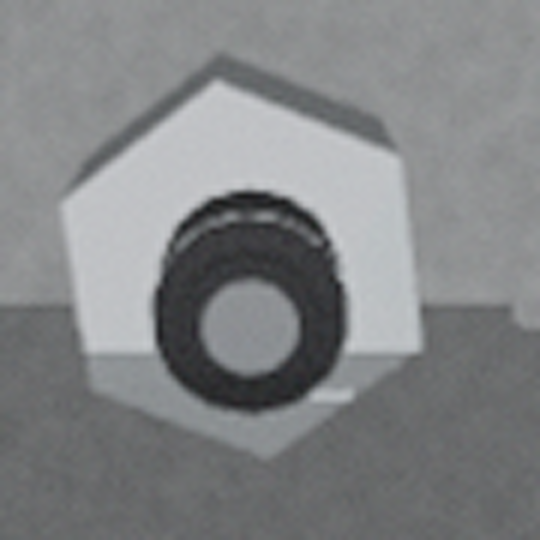

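Short stands on the hex stand, with its lens at (251,327) in the crop and the hex centre at (244,273). Next I check the offset and move over long on the pad.

```bash
python3 -c "
from h import *
p=viewer.camera_params('wrist');print(ray('wrist',255.6,175.5,.055,p),ray('wrist',256.8,184.5,.097,p))"
python3 -m pendant '[[[20,16,0],[0,0,0],0.8],[[33,26,0],[0,0,0],0.8],[[33,26,0],[0,0,0],0.8],[[33,26,0],[0,0,0],0.8],[[33,26,0],[0,0,0],0.8],[[30,25,0],[0,0,0],0.8],[[12,12,0],[0,0,0],0.8],[[0,0,0],[0,0,0],0.8],[[0,0,0],[0,0,0],0.8]]'
python3 - <<'E'
from h import *
look(['obj_long','pad'],'w6',[.048,.012])
im=cv2.imread('pics/w6.png')
cv2.imwrite('pics/w6c.png',cv2.resize(im[110:230,195:315],None,fx=4.5,fy=4.5,interpolation=cv2.INTER_CUBIC))
E
```

```text
[0.43691528 0.26543641 0.055     ] [0.43738664 0.26424352 0.097     ]
time: 24.4
eef_pos: [0.6319, 0.1085, 0.217]
eef_rot: [1.0, -0.0, -0.001, -0.0]
force: [0.5, 0.6, -0.7]
grip_width: 0.797
finger_force: 0.0
tcp [0.6319 0.1085 0.217 ] xaxis [ 1.    -0.001 -0.003] z [-0.003  0.    -1.   ] t 24.4
obj_long 0.98 [242.1 154.7  29.   33.3] xy [0.6341 0.1081] tool mm [2.6 0.4]
pad 0.68 [220.9 132.3  67.   69.4] xy [0.6321 0.1108] tool mm [ 0.7 -2.3]
```

View pics/w6c.png

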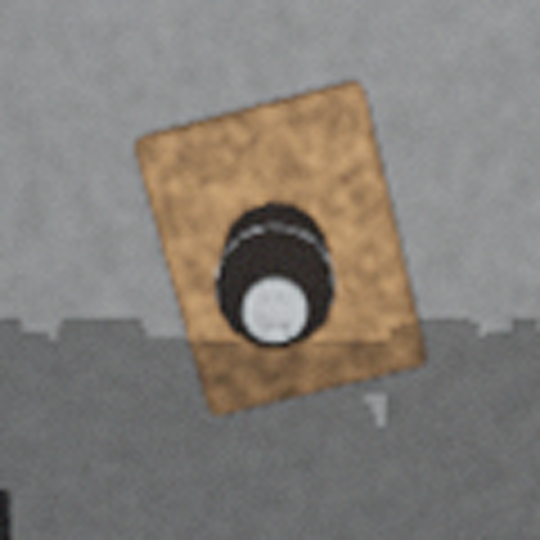

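Short is within about 1.5 mm of the hex centre. Long stands upright on the pad, with its lens at (275,310) in the crop. Grasping it again.

```bash
python3 -m pendant '[[[0.5,0,30],[0,0,0],0.8],[[0,0,35],[0,0,0],0.8],[[0,0,40],[0,0,0],0.8],[[0,0,40],[0,0,0],0.8],[[0,0,25],[0,0,0],0.8],[[0,0,14],[0,0,0],0.7],[[0,0,8],[0,0,0],0.6],[[0,0,0],[0,0,0],0.55]]'
python3 -m pendant '[[[0,0,0],[0,0,0],0.45],[[0,0,0],[0,0,0],0.4],[[0,0,0],[0,0,0],0.35],[[0,0,0],[0,0,0],0.2],[[0,0,0],[0,0,0],0.0],[[0,0,0],[0,0,0],0.0],[[0,0,0],[0,0,0],0.0]]'
```

```text
time: 25.35
eef_pos: [0.6329, 0.1087, 0.0266]
eef_rot: [1.0, 0.0, -0.0, -0.0]
force: [-0.1, 0.1, 0.0]
grip_width: 0.574
finger_force: 0.0
time: 26.05
eef_pos: [0.6338, 0.1084, 0.0278]
eef_rot: [1.0, -0.0, 0.001, -0.0]
force: [-0.4, 0.9, 6.4]
grip_width: 0.331
finger_force: 30.0
```

```bash
python3 -m pendant '[[[0,0,-8],[0,0,0],0],[[0,0,-32],[0,0,0],0],[[0,0,-40],[0,0,0],0],[[-13,16,-20],[0,0,0],0],[[-25,30,0],[0,0,0],0],[[-26,30,0],[0,0,0],0],[[-26,30,0],[0,0,0],0],[[-26,30,0],[0,0,0],0],[[-20,24,0],[0,0,0],0],[[-6,8,0],[0,0,0],0]]'
python3 -m pendant '[[[0,0,0],[0,0,0],0],[[0,0,0],[0,0,0],0]]'
```

```text
time: 27.05
eef_pos: [0.4892, -0.0616, 0.1263]
eef_rot: [1.0, -0.001, -0.001, 0.0]
force: [-0.1, 0.8, -1.7]
grip_width: 0.334
finger_force: 30.0
time: 27.25
eef_pos: [0.4914, -0.0592, 0.1264]
eef_rot: [1.0, -0.0, 0.0, -0.0]
force: [0.8, -0.6, -0.4]
grip_width: 0.333
finger_force: 30.0
```

```bash
python3 -m pendant '[[[0,0,20],[0,0,0],0],[[0,0,30],[0,0,0],0],[[0,0,18],[0,0,0],0],[[0,0,8],[0,0,0],0],[[0,0,4],[0,0,0],0],[[0,0,1],[0,0,0],0],[[0,0,0],[0,0,0],0],[[0,0,0],[0,0,0],0]]'; python3 -m pendant '[[[0,0,0.7],[0,0,0],0],[[0,0,0],[0,0,0],0]]'
```

```text
time: 28.05
eef_pos: [0.4918, -0.0597, 0.0467]
eef_rot: [1.0, -0.0, 0.001, 0.0]
force: [-0.7, -0.0, -1.6]
grip_width: 0.335
finger_force: 30.0
time: 28.25
eef_pos: [0.4912, -0.0598, 0.0452]
eef_rot: [1.0, -0.0, 0.0, 0.0]
force: [0.2, -0.5, -1.5]
grip_width: 0.334
finger_force: 30.0
```

```bash
python3 -m pendant '[[[0,0,1.5],[0,0,0],0],[[0,0,0.8],[0,0,0],0],[[0,0,0],[0,0,0],0]]'; python3 -m pendant '[[[0,0,0.7],[0,0,0],0],[[0,0,0],[0,0,0],0]]';python3 -m pendant '[[[0,0,0.6],[0,0,0],0],[[0,0,0],[0,0,0],0]]'
```

```text
time: 28.55
eef_pos: [0.4909, -0.0597, 0.0423]
eef_rot: [1.0, -0.0, -0.0, -0.0]
force: [0.2, 0.0, -2.1]
grip_width: 0.331
finger_force: 30.0
time: 28.75
eef_pos: [0.491, -0.0597, 0.0417]
eef_rot: [1.0, -0.0, -0.0, -0.0]
force: [0.7, 1.2, -2.3]
grip_width: 0.336
finger_force: 30.0
time: 28.95
eef_pos: [0.491, -0.0597, 0.0412]
eef_rot: [1.0, -0.0, -0.0, -0.0]
force: [-1.0, -0.0, -1.5]
grip_width: 0.328
finger_force: 30.0
```

```bash
python3 -m pendant '[[[0,0,0.6],[0,0,0],0],[[0,0,0],[0,0,0],0]]';python3 -m pendant '[[[0,0,0.6],[0,0,0],0],[[0,0,0],[0,0,0],0]]'
```

```text
time: 29.15
eef_pos: [0.4911, -0.0597, 0.0408]
eef_rot: [1.0, -0.0, 0.0, 0.0]
force: [0.8, 0.8, -0.6]
grip_width: 0.333
finger_force: 30.0
time: 29.35
eef_pos: [0.4912, -0.0597, 0.0408]
eef_rot: [1.0, -0.0, 0.0, 0.0]
force: [-3.3, 1.1, 4.5]
grip_width: 0.334
finger_force: 30.0
```

Contact. I release, rise and check.

```bash
python3 -m pendant '[[[0,0,0],[0,0,0],0.35],[[0,0,0],[0,0,0],0.45],[[0,0,0],[0,0,0],0.6],[[0,0,0],[0,0,0],0.7],[[0,0,0],[0,0,0],0.75],[[0,0,0],[0,0,0],0.75],[[0,0,-15],[0,0,0],0.75],[[0,0,-35],[0,0,0],0.75],[[0,0,-45],[0,0,0],0.75],[[0,0,-45],[0,0,0],0.75]]'
python3 -m pendant '[[[0,0,-40],[0,0,0],0.75],[[0,0,0],[0,0,0],0.75],[[0,0,0],[0,0,0],0.75]]'
python3 - <<'E'
from h import *
look(['obj_long','stand_low'],'w7',[.06,.025]); grab('scene','s7'); grab('side','d7')
w,s,d=[cv2.imread(f'pics/{n}.png') for n in('w7','s7','d7')]
f=lambda i,r,t,b,l:cv2.resize(i[t:b,l:r],(400,300))
cv2.imwrite('pics/fin.png',np.vstack([np.hstack([f(w,400,90,260,140),f(s,280,100,250,110)]),np.hstack([f(s,430,190,300,330),f(d,350,90,320,150)])]))
E
```

```text
time: 30.35
eef_pos: [0.4906, -0.0596, 0.1825]
eef_rot: [1.0, -0.0, 0.0, 0.0]
force: [0.6, -0.5, 0.3]
grip_width: 0.751
finger_force: 0.0
time: 30.65
eef_pos: [0.4916, -0.0598, 0.2221]
eef_rot: [1.0, -0.0, 0.002, 0.0]
force: [-0.6, -0.4, -0.4]
grip_width: 0.747
finger_force: 0.0
tcp [ 0.4916 -0.0598  0.2221] xaxis [ 1.    -0.     0.003] z [ 0.003 -0.001 -1.   ] t 30.65
obj_long 0.56 [242.7 157.6  27.5  34.8] xy [ 0.492  -0.0601] tool mm [-0.1  0.2]
stand_low 0.73 [229.9 143.2  52.2  53.3] xy [ 0.4909 -0.0596] tool mm [-1.3 -0.3]
```

View pics/fin.png

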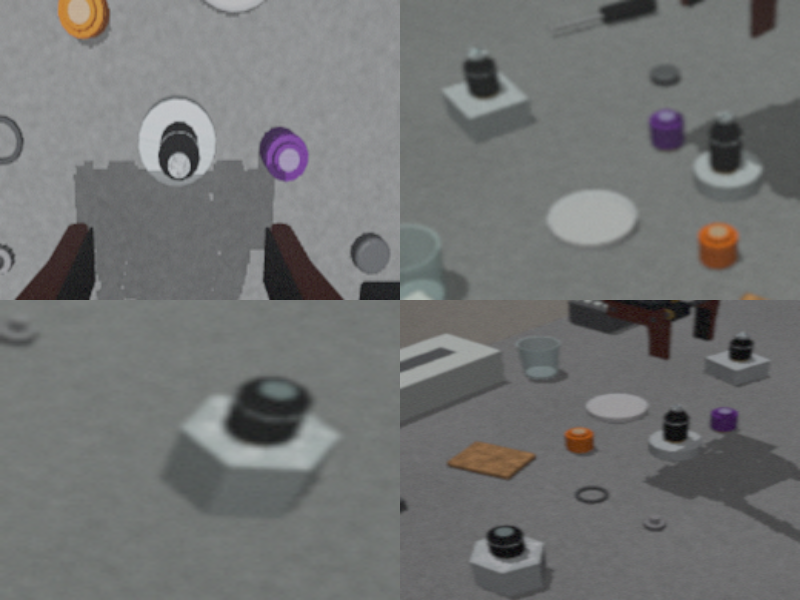

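The composite shows all three objectives upright and centred: long on the disc (175,150), stepped on the square (485,80), short on the hex (270,410). The dish and the look-alikes have not moved, so I hand in.

```bash
python3 -c "
from station import order
print(order.sign_off())"
```

```text
the job is handed in; nothing more can be done
None
```

The job is handed in at about 31 s of the 104 s allowed: short is on the tall hex stand, stepped on the square middle stand and long on the low disc, all upright and free, with the dish and look-alikes where they were.

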